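# Load chuck-jaw blanks into the sprung milling fixture, lock it and log the load

### The job

Stand all the aluminium chuck-jaw blanks in nests of the fixture's sprung carrier, one to a nest and flat on its floor, then press the carrier down by the black pad on its post and hold it until the spring catch shoots over it. Then tap the steel wedge in with the mallet, never with the hand, until it stops advancing and sits tight, and after that swing the stroke counter's lever right to its stop and let it spring back. Finish with the mallet lying on its rubber mat, and leave the other things on the bench where they are.

Things in the scene. Friction and masses are not known exactly. Their poses are not given: they have to be found in the camera images.
- fixture: milling fixture, bolted down: base plate 240 (x) by 215 (y) by 12 high; origin at bench level below the middle of the carrier. x points away from the robot, y left, within 12 degrees. In the middle the sprung carrier, a dark plate with bright ribs round four nests; on its far (+x) side the catch housing, 72 high; on its right (-y) side a steel bridge, 81 high, 44 wide in x, 106 to 128 from the origin, through which the wedge slides
- carrier (a joint): how far the carrier has sunk (m): 0 up, its floor 75 above the bench; held by the catch at 0.0245; bottoms at 0.027. Springs of 650 N/m: each blank sinks it 2 to 3 mm, and a push of 10 to 16 N more brings it to the bottom
- catch (a joint): spring catch (bolt) at the far side of the carrier (m): 0 while it rides on the carrier's side, 0.007 once it has shot over the carrier's edge and holds it down. It takes 0.1 to 0.2 s to shoot out after the carrier has been pressed to the bottom
- press_pad (a point): middle of the top of the black round pad, 32 across and 10 thick, on the 14 mm post in the middle of the carrier; 66 above the nest floors. Press straight down here
- nest0 (a point): one of the four nests of the sprung carrier: middle of its floor; axes as the fixture's. Each nest is 64 (x) by 38 (y) inside ribs 5 high along its sides, walls 15 high at its ends and thin dowels 15 high at 23 either way of its middle on both sides (the middle of each side is left free for fingers), and takes one blank lengthways along x with about 4 mm of play each side; any nest takes any blank. A seated blank's centre is 20 above this point. It sinks with the carrier
- nest1 (a point): one of the four nests of the sprung carrier: middle of its floor; axes as the fixture's. Each nest is 64 (x) by 38 (y) inside ribs 5 high along its sides, walls 15 high at its ends and thin dowels 15 high at 23 either way of its middle on both sides (the middle of each side is left free for fingers), and takes one blank lengthways along x with about 4 mm of play each side; any nest takes any blank. A seated blank's centre is 20 above this point. It sinks with the carrier
- nest2 (a point): one of the four nests of the sprung carrier: middle of its floor; axes as the fixture's. Each nest is 64 (x) by 38 (y) inside ribs 5 high along its sides, walls 15 high at its ends and thin dowels 15 high at 23 either way of its middle on both sides (the middle of each side is left free for fingers), and takes one blank lengthways along x with about 4 mm of play each side; any nest takes any blank. A seated blank's centre is 20 above this point. It sinks with the carrier
- nest3 (a point): one of the four nests of the sprung carrier: middle of its floor; axes as the fixture's. Each nest is 64 (x) by 38 (y) inside ribs 5 high along its sides, walls 15 high at its ends and thin dowels 15 high at 23 either way of its middle on both sides (the middle of each side is left free for fingers), and takes one blank lengthways along x with about 4 mm of play each side; any nest takes any blank. A seated blank's centre is 20 above this point. It sinks with the carrier
- jaw0_mid (a point): centre of a soft chuck-jaw blank: a plain aluminium block 56 long (its x), 30 wide (its y), 40 high (its z, standing up), 0.14 to 0.21 kg, two bolt holes on top and a nose narrowing to 18 at its +x end. Stands on the bench to the left of the fixture. This point is half-way up, 20 above its underside and 28 from either end. It may lie in its nest either way round. Two to four blanks are there in a run; an absent one has no pose
- jaw1_mid (a point): centre of a soft chuck-jaw blank: a plain aluminium block 56 long (its x), 30 wide (its y), 40 high (its z, standing up), 0.14 to 0.21 kg, two bolt holes on top and a nose narrowing to 18 at its +x end. Stands on the bench to the left of the fixture. This point is half-way up, 20 above its underside and 28 from either end. It may lie in its nest either way round. Two to four blanks are there in a run; an absent one has no pose
- jaw2_mid (a point): centre of a soft chuck-jaw blank: a plain aluminium block 56 long (its x), 30 wide (its y), 40 high (its z, standing up), 0.14 to 0.21 kg, two bolt holes on top and a nose narrowing to 18 at its +x end. Stands on the bench to the left of the fixture. This point is half-way up, 20 above its underside and 28 from either end. It may lie in its nest either way round. Two to four blanks are there in a run; an absent one has no pose
- jaw3_mid (a point): centre of a soft chuck-jaw blank: a plain aluminium block 56 long (its x), 30 wide (its y), 40 high (its z, standing up), 0.14 to 0.21 kg, two bolt holes on top and a nose narrowing to 18 at its +x end. Stands on the bench to the left of the fixture. This point is half-way up, 20 above its underside and 28 from either end. It may lie in its nest either way round. Two to four blanks are there in a run; an absent one has no pose
- wedge (a joint): how far the tapered wedge has been driven (m), from about 0 to 0.010 at the start; it slides along the fixture's +y with 5 N of friction, up to 16 N as it grows tight. While the carrier is up its pin blocks the wedge at 0.013. With the carrier caught the wedge rides onto the pin and sits tight at 0.037 to 0.042
- wedge_tail (a point): middle of the wedge's struck end face, which looks along the fixture's -y; face 34 wide (x) and 40 high, about 50 above the bench. It moves with the wedge. Nothing stands within 90 mm to its -y side above the bench
- mallet_grip (a point): point on the axis of the mallet's wooden handle, 55 from the head's axis; x runs along the handle to the head, y along the head's axis, z up as it lies. Handle here 20 wide (y) and 22 high; white-faced head a cylinder 40 across and 90 long (from -45 to 45 along y); black butt 255 from the head's axis. 0.45 kg, its centre of mass about 20 from this point towards the head. It lies on the mat, this point 20 above it
- mat: black rubber mat on the right of the bench, 300 (x) by 150 (y), 4 thick, fixed; origin at the middle of its underside
- counter: grey stroke counter, screwed down to the left of the fixture's far side: case 75 (x) by 55 (y), top 62 above the bench; origin at bench level. Its x is the way the lever swings, roughly away from the robot; the lever is on its -y side
- lever_tip (a point): centre of the black ball (20 across) at the end of the counter's 8 mm lever, 72 from its pivot; moves with the lever. At rest the lever leans 0.45 rad towards the counter's -x and the ball is about 110 above the bench, 31 to -x of the pivot
- counter_lever (a joint): swing of the counter's lever (rad): 0 at rest, 0.9 at its stop, the ball going over the top towards the counter's +x; a spring (about 1 to 2.5 N at the ball) brings it back
- toolholder: bystander: tapered tool holder standing on its 62 mm flange, 108 high, origin under its middle
- vblock: bystander: steel V-block 60 by 45 by 44 high, origin under its middle
- spacer_a: bystander: steel spacer ring 64 across and 24 high, origin under its middle
- spacer_b: bystander: aluminium spacer ring 52 across and 30 high, origin under its middle
- spanner: bystander: double-ended spanner 210 long, lying flat, origin under its middle
Things that resemble listed ones, but are neither listed nor needed, are in the scene too. What is shaped like the part that bears jaw3_mid but green is not meant.

How it is judged:
By the outcome, as a careful person would: the job done as asked, in the order asked, and still so for the second after the job is handed in, with the robot touching nothing.
Of jaw0, jaw1, jaw2, jaw3 only 2 to 4 are there at a start; the rules pass over those that are not, and their reading is None.
At some moment in a run one of mallet, jaw0, jaw1, jaw2, jaw3 may be knocked a few centimetres aside while the robot is not near it.
It also fails if it takes over 210 s, if anything falls off the work surface, if the arm or the gripper's body presses on something with over 40 N, if the wrist force passes 120 N, or if a joint passes its speed limit or range.

### The arm

A 6-joint arm with a two-finger parallel gripper is mounted at the origin on the work surface. World frame = base frame: x ahead of the robot, y to its left, z up, the work surface at z = 0. Lengths are in mm, angles in rad, forces in N, time in s.
With the tool pointing down it reaches from about 375 to 975 mm from the base axis. Payload 3.8 kg.
Tool frame: the origin (TCP) lies midway between the tips of the shut fingers; the grasp point (between the pads) lies bot.hold_point_z behind it (bot.hold_point_z is the distance from the TCP to the grasp point, in mm); z points along the fingers, y is the direction in which the jaws open and shut (so a half turn about z gives the same grasp; the last joint's range is limited). The gripper opens to 85 mm and grips with 20 to 120 N. Pads are 22 mm wide; open, the fingers measure 114 mm over their backs; the gripper's body (76 mm by 85 mm) begins 54 mm behind the grasp point. The pads swing forward as they close: fully open they stand 13 mm farther back than shut.
Start: joints at [-1.308, 0.264, 1.604, -0, 1.274, -0.037], TCP at [199.342, -644.888, 231.28] pointing down, gripper open.
Joint ranges: [-2.63, 2.63], [-0.94, 2.18], [0.31, 2.57], [-1.31, 4.45], [0, 2.66], [-2.55, 2.55]. Speed limits (rad/s): [2.57, 2.57, 3.14, 3.14, 3.14, 3.14].

### API

Orientations are given as a rotation vector (axis times angle).
In Python, from cell import bot, kin, monitor, optics, workorder gives the robot as it stands. Calls block until the motion is done:
- bot.reach(position, orientation): joint-space move of the TCP to a pose.
- bot.move_straight(position, velocity=150, rotation=None): straight line of the TCP; rotation=None keeps the orientation; velocity is the mean speed in mm/s.
- bot.move_j(angles): joint-space move.
- bot.set_gripper(opening, grip_force=None): finger opening in mm; grip_force is the grip in N (None keeps the last); returns when the fingers have stopped.
- bot.hold(seconds).
- kin.solve_ik(position, orientation): joint angles nearest the present ones, or None.
- monitor.get_state(): the state.
- optics.capture(name): name is "side" or "top" or "wrist"; returns a dict with "image" (420x560x3 uint8, blue, green, red), "mtx" (3x3 intrinsics, pixels), "rvec" (rotation vector, rad) and "tvec" (3), from world to camera coordinates, as OpenCV has them. Camera axes: x right, y down, z forward; pixel columns grow to the right and rows downward; lengths in mm; the calibration is good to about 2 mm. A picture is of the moment at which its call begins. There is no depth.
A pose or a line that the arm cannot do raises bot.IKError and nothing moves.
- workorder.job_done(): hands the job in, once; it reports no verdict.
The state is a dict: "time": time; "joint_positions": joint angles; "joint_velocities": joint speeds; "joint_torque": joint torques, N m; "tool_pos": TCP position; "orientation": TCP orientation; "wrist_force": force on the tool from outside, world axes, zero at the start; "wrist_torque": the same for the moment, N m; "opening": finger opening in mm.
Only numpy, scipy, OpenCV 4.12 (cv2) and the standard library are available. Lean on these libraries where they do the work, as an engineer would, in place of code of your own. Each camera call takes 0.05 s, during which the arm holds its last target.

## Working session

There is one attempt and no reset: what is moved stays moved. The work goes in short steps, each a Python script; the robot and the scene stay as the last script left them, time stands still between calls to the robot, and variables do not carry over. Pictures are saved under pics/ and viewed, and the job is handed in when it is done.

```bash
ls; mkdir -p pics; cat > h.py <<'E'
import numpy as np, cv2
from cell import bot, kin, monitor, optics, workorder
from scipy.spatial.transform import Rotation as R
def cap(n,f=None):
    c=optics.capture(n)
    if f: cv2.imwrite('pics/'+f+'.png',c['image'])
    return c
def ray(c,u,v):
    Rm=cv2.Rodrigues(np.array(c['rvec'],float))[0]; t=np.array(c['tvec'],float).ravel()
    p=cv2.undistortPoints(np.array([[[u,v]]],float),np.array(c['mtx'],float),None)[0,0]
    return -Rm.T@t, Rm.T@np.array([p[0],p[1],1.])
def onz(c,u,v,z):
    o,d=ray(c,u,v); return o+d*(z-o[2])/d[2]
def proj(c,P):
    return cv2.projectPoints(np.array(P,float).reshape(-1,3),np.array(c['rvec'],float),np.array(c['tvec'],float),np.array(c['mtx'],float),None)[0].reshape(-1,2)
def tri(c1,p1,c2,p2):
    o1,d1=ray(c1,*p1);o2,d2=ray(c2,*p2)
    s=np.linalg.lstsq(np.c_[d1,-d2],o2-o1,rcond=None)[0]
    a=o1+s[0]*d1;b=o2+s[1]*d2
    return (a+b)/2,np.linalg.norm(a-b)
def down(yaw): # tool z down, tool y axis (jaw opening) at world angle yaw
    y=np.array([np.cos(yaw),np.sin(yaw),0]);z=np.array([0,0,-1.]);x=np.cross(y,z)
    return R.from_matrix(np.c_[x,y,z]).as_rotvec()
def st():
    s=monitor.get_state();print('t',round(s['time'],2),'pos',np.round(s['tool_pos'],1),'F',np.round(s['wrist_force'],1),'op',round(s['opening'],1),'j',np.round(s['joint_positions'],2));return s
E
python3 - <<'E'
from h import *
s=st();print(s['orientation'],bot.hold_point_z)
for n in('side','top','wrist'):
    c=cap(n,n+'0');print(n,c['mtx'],ray(c,280,210))
    cv2.imwrite('pics/%s0b.png'%n,cv2.resize(c['image'],(800,600),interpolation=cv2.INTER_CUBIC))
E
```

```text
pics
t 0.0 pos [ 199.1 -644.2  229.9] F [-0.4  0.2 -0.2] op 85.7 j [-1.31  0.26  1.61 -0.    1.27 -0.04]
[-3.10409075e+00 -4.68829223e-01  4.19010531e-04] 18.700000000000003
side [[475.59280517   0.         274.59343666]
 [  0.         475.59280517 205.37367706]
 [  0.           0.           1.        ]] (array([-285.91908633, -934.39304971, 1072.52894064]), array([ 0.52832374,  0.56932088, -0.63005684]))
top [[388.25080352   0.         283.8892667 ]
 [  0.         388.25080352 210.40057209]
 [  0.           0.           1.        ]] (array([ 351.29478694,  -48.15657481, 1164.42644295]), array([ 0.13346505,  0.0134139 , -0.99101391]))
wrist [[359.17457346   0.         282.0019223 ]
 [  0.         359.17457346 214.47815957]
 [  0.           0.           1.        ]] (array([ 269.98062643, -622.7638324 ,  372.56492399]), array([-0.26439679, -0.07319386, -0.96172944]))
```

View pics/side0b.png

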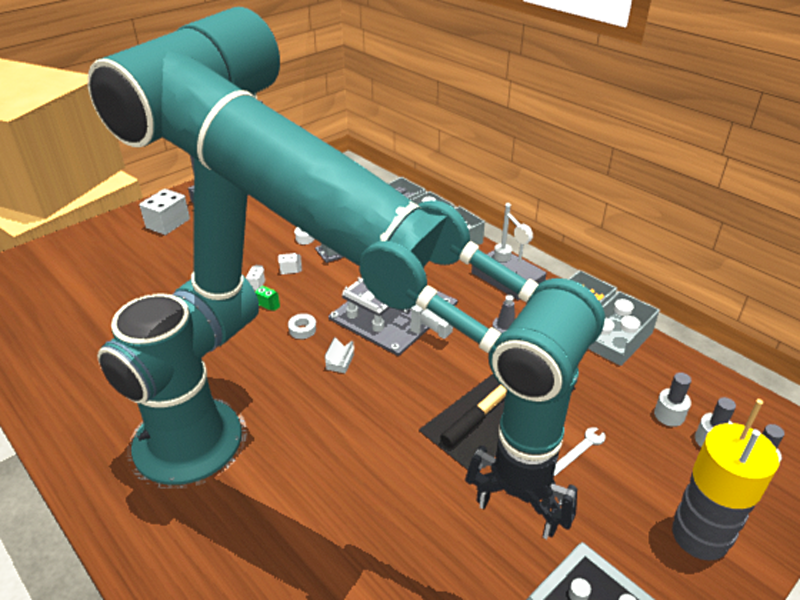

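View pics/top0b.png

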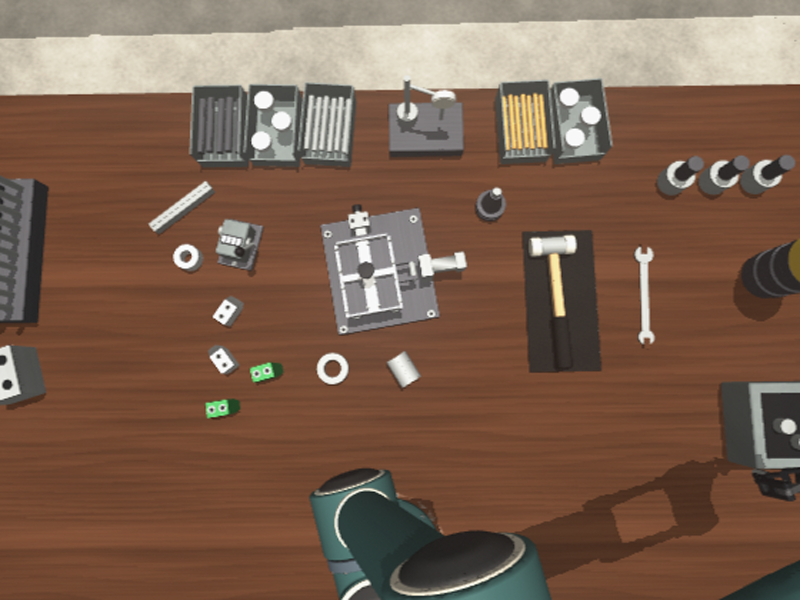

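View pics/wrist0b.png

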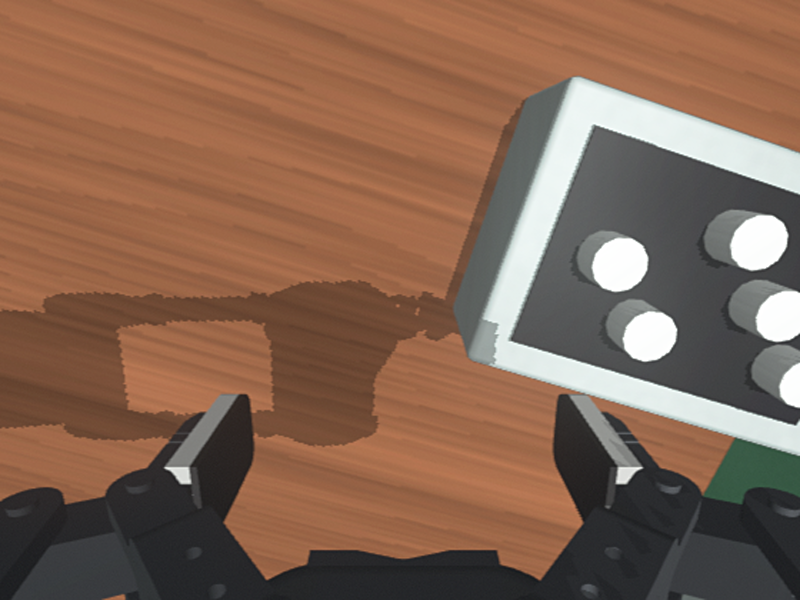

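```bash
python3 - <<'E'
import cv2
i=cv2.imread('pics/top0.png')
cv2.imwrite('pics/cropA.png',cv2.resize(i[140:300,130:210],(400,800))[:600*1] if 0 else cv2.resize(i[140:300,100:260],(600,600),interpolation=cv2.INTER_CUBIC))
cv2.imwrite('pics/cropB.png',cv2.resize(i[130:250,215:335],(600,600),interpolation=cv2.INTER_CUBIC))
E
```

```text
(no output)
```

View pics/cropA.png

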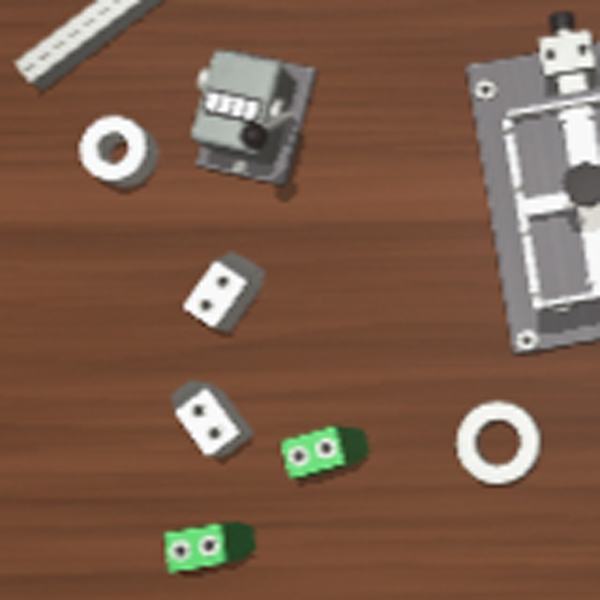

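View pics/cropB.png

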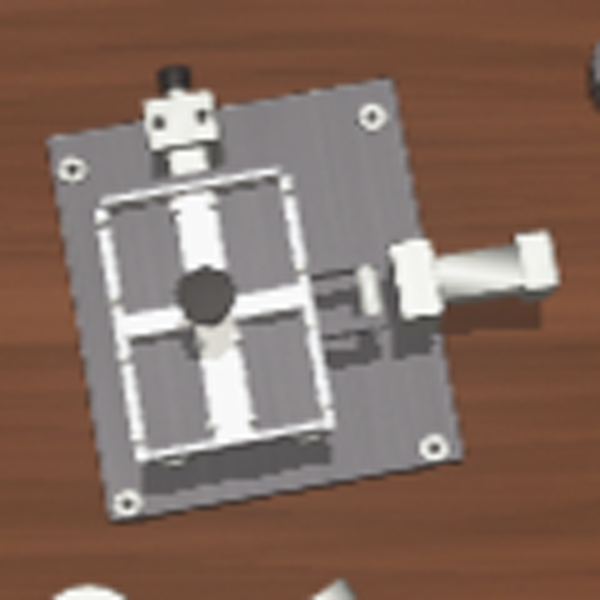

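```bash
cat > est.py <<'E'
from h import *
c=optics.capture('top')
def g(cx,cy): return 215+cx/5-.0,130+cy/5
P=[onz(c,*g(*p),12) for p in[(50,140),(393,80),(463,455),(108,520)]]
for p in P: print(np.round(p,1))
for i in range(4):
    d=P[(i+1)%4]-P[i];print('edge',np.linalg.norm(d),np.degrees(np.arctan2(d[1],d[0])))
print('pad',onz(c,*g(205,295),141))
print('carrier corners', [np.round(onz(c,*g(*p),80),1) for p in[(100,205),(285,170),(332,428),(140,460)]])
def a(cx,cy): return 100+cx/3.75,140+cy/3.75
print('jaw A',onz(c,*a(215,293),40),'B',onz(c,*a(208,422),40))
print('lever',onz(c,*a(253,135),110))
print('mallet head',onz(c,552*.7,246*.7,24),'butt',onz(c,563*.7,368*.7,24))
print('wedge end',onz(c,*g(555,258),70))
E
python3 est.py
```

```text
[668.7 133.6  12. ]
[703.7 -76.3  12. ]
[ 472.4 -114.5   12. ]
[436.1  97.2  12. ]
edge 212.785334688222 -80.53039022068597
edge 234.4770530568951 -170.60265909553704
edge 214.80657638750685 99.71638717271176
edge 235.41343523899369 8.90616705505623
pad [546.7068435   29.42752686 141.        ]
carrier corners [array([611.4,  94. ,  80. ]), array([630.5, -11.9,  80. ]), array([481.4, -37.3,  80. ]), array([464.6,  70.8,  80. ])]
jaw A [483.2073613  325.35746388  40.        ] B [383.37314052 327.60784991  40.        ]
lever [592.43170971 277.62599237 110.        ]
mallet head [ 615.30094206 -352.97582258   24.        ] butt [ 360.91607118 -363.5238033    24.        ]
wedge end [ 579.31070772 -166.24909815   70.        ]
```

```bash
python3 - <<'E'
from h import *
for p,y in[((450,300,230),-90),((560,30,330),-80)]:
    q=kin.solve_ik(p,down(np.radians(y)));print(q)
st()
bot.reach((540,30,330),down(np.radians(-80)));s=st()
c=cap('wrist','wfix');np.save('wfix.npy',c,allow_pickle=True)
bot.reach((450,300,230),down(np.radians(-90)));s=st()
c=cap('wrist','wjaw');np.save('wjaw.npy',c,allow_pickle=True)
for n in('wfix','wjaw'):
    cv2.imwrite('pics/%sb.png'%n,cv2.resize(cv2.imread('pics/%s.png'%n),(800,600),interpolation=cv2.INTER_CUBIC))
E
```

```text
[ 5.41946207e-01  1.07518633e-02  1.89242361e+00 -4.44089210e-16
  1.23841718e+00  2.11274253e+00]
[ 9.10504809e-03  1.23607875e-03  1.71974512e+00 -8.88178420e-16
  1.42061146e+00  1.40536845e+00]
t 0.2 pos [ 199.2 -644.4  230.4] F [-0.3 -0.4 -0. ] op 85.5 j [-1.31  0.26  1.6   0.    1.27 -0.04]
t 2.89 pos [540.1  29.3 329.8] F [-0.1  0.  -0.3] op 85.6 j [ 0.01 -0.04  1.76 -0.    1.42  1.41]
t 4.1 pos [450.8 299.5 230.5] F [ 0.  -0.7  0.3] op 85.6 j [ 0.54  0.01  1.89 -0.    1.24  2.11]
```

View pics/wfixb.png

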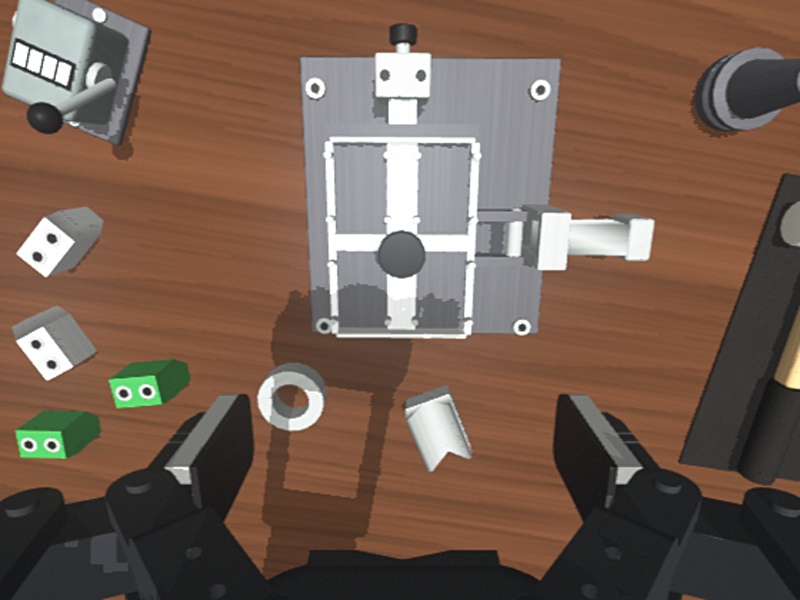

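View pics/wjawb.png

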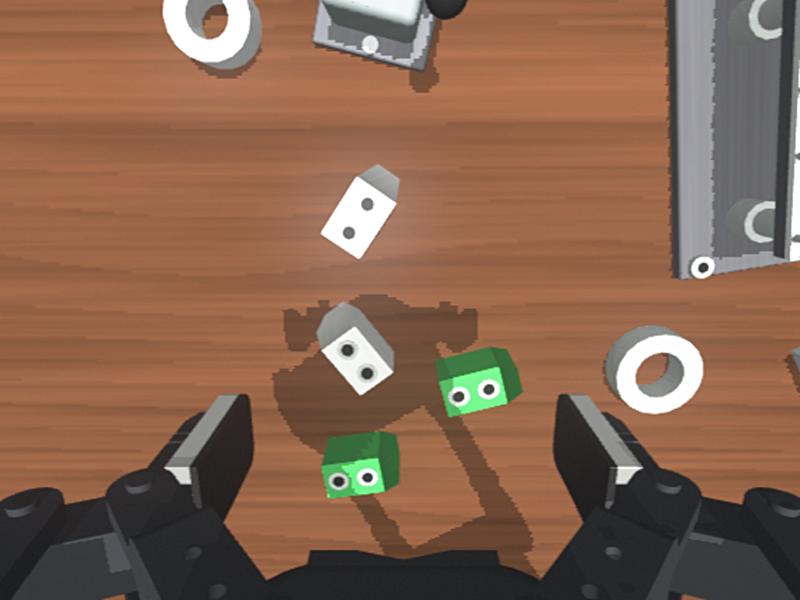

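```bash
python3 - <<'E'
from h import *
c=np.load('wjaw.npy',allow_pickle=True).item(); print(ray(c,280,210))
i=c['image']
o=np.vstack([i[100:190,205:295]])
cv2.imwrite('pics/jA.png',cv2.resize(i[105:190,215:290],(525,595),interpolation=cv2.INTER_CUBIC))
cv2.imwrite('pics/jB.png',cv2.resize(i[200:285,215:290],(525,595),interpolation=cv2.INTER_CUBIC))
E
```

```text
(array([524.62362716, 299.72326069, 373.10285537]), array([-0.27340443,  0.00629445, -0.96197553]))
```

View pics/jA.png

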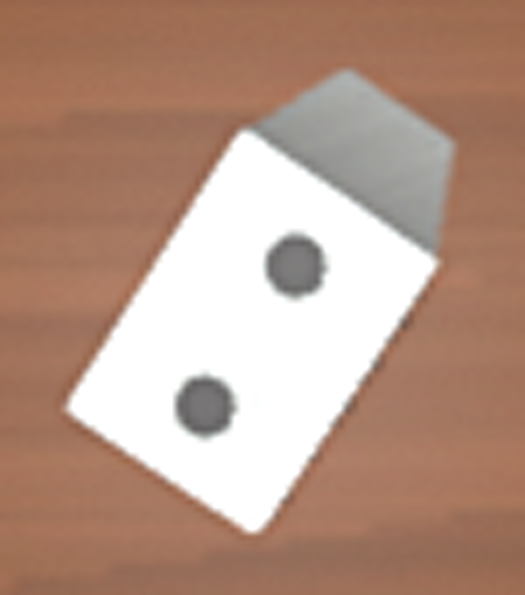

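View pics/jB.png

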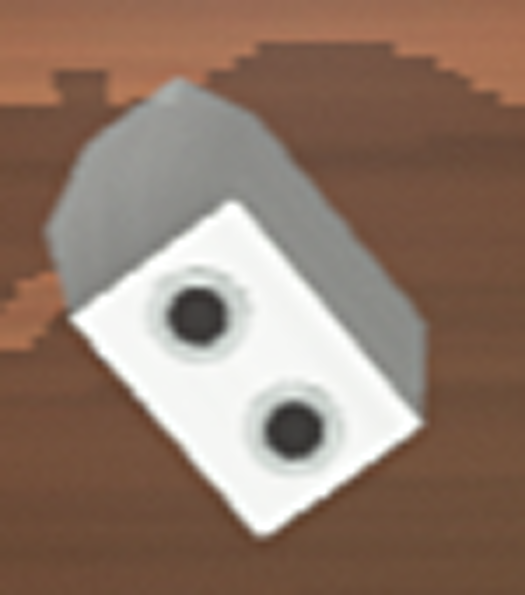

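```bash
python3 - <<'E'
from h import *
c=np.load('wjaw.npy',allow_pickle=True).item()
def f(n,off,pts,tip):
    P=[onz(c,off[0]+(x+.5)/7-.5,off[1]+(y+.5)/7-.5,40) for x,y in pts]
    print(n,[np.round(np.linalg.norm(P[(k+1)%4]-P[k]),1) for k in range(4)],np.round(np.mean(P,0),1))
    T=[onz(c,off[0]+(x+.5)/7-.5,off[1]+(y+.5)/7-.5,40) for x,y in tip]
    b=(P[2]+P[3])/2;e=(P[0]+P[1])/2
    d=e-b;d/=np.linalg.norm(d);yaw=np.degrees(np.arctan2(d[1],d[0]));print('yaw',yaw,'tips along',[np.round((t-b)@d,1) for t in T],'centre',np.round(b+28*d,1), np.round((T[0]+T[1])/2,1))
# order: front-left, front-right, back-right, back-left
f('A',(215,105),[(247,128),(438,262),(255,535),(65,408)],[(347,68),(455,145)])
f('B',(215,200),[(70,318),(234,200),(423,425),(262,538)],[(48,232),(180,80)])
w=np.load('wfix.npy',allow_pickle=True).item(); print(ray(w,280,210)[0])
cv2.imwrite('pics/wf2.png',cv2.resize(w['image'][90:245,205:345],(700,775),interpolation=cv2.INTER_CUBIC)[:600] if 0 else cv2.resize(w['image'][90:240,205:345],(560,600),interpolation=cv2.INTER_CUBIC))
E
```

```text
A [np.float64(29.8), np.float64(43.8), np.float64(30.1), np.float64(43.9)] [484.9 329.1  40. ]
yaw -34.661056998487354 tips along [np.float64(57.3), np.float64(57.3)] centre [489.9 325.6  40. ] [514.1 309.   40. ]
B [np.float64(29.6), np.float64(43.0), np.float64(29.6), np.float64(43.3)] [385.6 332.   40. ]
yaw 37.53595388581426 tips along [np.float64(55.2), np.float64(61.0)] centre [390.7 335.9  40. ] [417.9 349.9  40. ]
[613.01918263  42.12795431 472.27297483]
```

View pics/wf2.png

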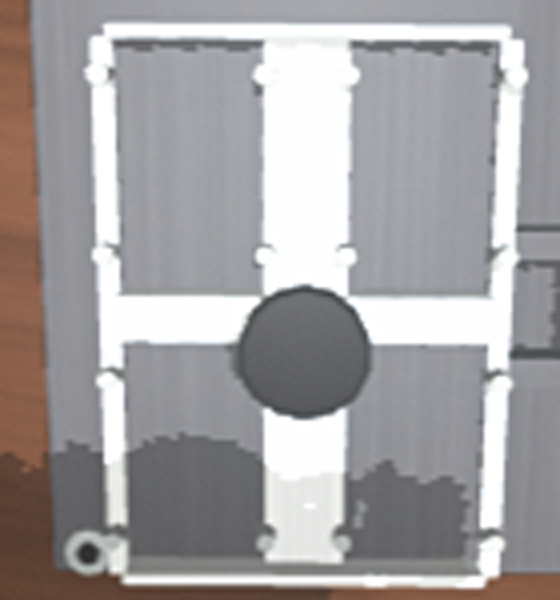

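```bash
python3 - <<'E'
from h import *
w=np.load('wfix.npy',allow_pickle=True).item()
g=lambda p,z:onz(w,205+(p[0]+.5)/4-.5,90+(p[1]+.5)/4-.5,z)
TL=[g(p,90) for p in[(98,73),(262,73),(105,255),(262,255)]]
TR=[g(p,90) for p in[(347,73),(515,73),(343,256),(503,256)]]
BL=[g(p,90) for p in[(116,541),(265,541)]]
BR=[g(p,90) for p in[(342,541),(490,541)]]
BLo,BRo=g((110,379),90),g((498,379),90)
for a in(TL,TR): print('c',np.mean(a,0),np.linalg.norm(a[0]-a[2]),np.linalg.norm(a[0]-a[1]),np.degrees(np.arctan2(*(a[0]-a[2])[1::-1])))
print('BL',BL,np.linalg.norm(BL[0]-BLo)); print('BR',BR,np.linalg.norm(BR[1]-BRo))
pad=g((304,351),141);print('pad',pad)
print('yaw far row',np.degrees(np.arctan2(*(TL[0]-TR[1])[1::-1]))-90,'near',np.degrees(np.arctan2(*(BL[0]-BR[1])[1::-1]))-90)
yaw=np.radians(9.4);
ctr=(TL[0]+TR[1]+BL[0]+BR[1])/4;print('ctr',ctr)
ctr2=(TL[1]+TR[0]+BL[1]+BR[0])/4;print('ctr',ctr2)
for th in(9,9.4,10):
    Rm=np.array([[np.cos(np.radians(th)),np.sin(np.radians(th))],[-np.sin(np.radians(th)),np.cos(np.radians(th))]])
    print(th,[np.round(Rm@(p-ctr)[:2],1) for p in TL+TR+[BLo]+BL+[BRo]+BR+[pad]])
E
```

```text
c [583.75149257  70.81775026  90.        ] 46.113181023147504 41.83564609547239 9.798922704100558
c [594.58863334   8.08368455  90.        ] 46.378435335329584 42.85104883629302 9.040138391264321
BL [array([479.01663159,  73.86979924,  90.        ]), array([486.21148828,  32.74872467,  90.        ])] 46.216597636219106
BR [array([489.9294221 ,  11.49945724,  90.        ]), array([497.07517192, -29.3409547 ,  90.        ])] 46.21469894290679
pad [550.77686863  32.6669184  141.        ]
yaw far row 9.91791125828496 near 9.924445578294268
ctr [550.0446811   32.56891032  90.        ]
ctr [550.01323533  32.74880168  90.        ]
9 [array([62. , 53.7]), array([62.7, 11.8]), array([15.9, 53. ]), array([16.6, 11.5]), array([63. , -9.9]), array([ 63.7, -52.7]), array([16.6, -9.9]), array([ 17.3, -52.2]), array([-17.5,  52.5]), array([-63.7,  51.9]), array([-63. ,  10.2]), array([-15.8, -52.6]), array([-62.7, -11.4]), array([-62. , -52.9]), array([ 0.7, -0. ])]
9.4 [array([62.4, 53.2]), array([62.7, 11.4]), array([16.3, 52.9]), array([16.6, 11.4]), array([ 62.9, -10.3]), array([ 63.3, -53.1]), array([ 16.6, -10. ]), array([ 16.9, -52.3]), array([-17.1,  52.6]), array([-63.3,  52.3]), array([-62.9,  10.6]), array([-16.2, -52.5]), array([-62.7, -11. ]), array([-62.4, -52.4]), array([ 0.7, -0. ])]
10 [array([62.9, 52.6]), array([62.9, 10.7]), array([16.8, 52.7]), array([16.8, 11.2]), array([ 62.8, -11. ]), array([ 62.8, -53.8]), array([ 16.5, -10.2]), array([ 16.4, -52.5]), array([-16.6,  52.8]), array([-62.8,  53. ]), array([-62.8,  11.3]), array([-16.7, -52.3]), array([-62.9, -10.3]), array([-62.9, -51.8]), array([ 0.7, -0. ])]
```

```bash
cat >> h.py <<'E'
def look(guess,yaw,name,z=170):
    """view blank from above with grasp yaw (deg of tool y); return centre(z=40 plane), axis yaw"""
    t=np.radians(yaw);tx=np.array([-np.sin(t),np.cos(t)])
    p=np.array(guess[:2])-70*tx
    bot.reach((p[0],p[1],z),down(t));bot.hold(.2)
    c=cap('wrist',name)
    return c
def blank(c,guess):
    i=c['image'];m=cv2.inRange(i,(200,200,200),(255,255,255))
    m=cv2.morphologyEx(m,cv2.MORPH_CLOSE,np.ones((25,25),np.uint8)) if 0 else m
    g=proj(c,[guess[0],guess[1],40])[0]
    best=None
    for k in cv2.findContours(m,cv2.RETR_EXTERNAL,cv2.CHAIN_APPROX_NONE)[0]:
        if cv2.contourArea(k)<500: continue
        d=np.linalg.norm(k[:,0].mean(0)-g)
        if best is None or d<best[0]: best=(d,k)
    k=best[1][:,0].astype(float)
    W=np.array([onz(c,u,v,40)[:2] for u,v in k])
    r=cv2.minAreaRect(W.astype(np.float32));
    return best[0],r,k
E
python3 - <<'E'
from h import *
c=np.load('wjaw.npy',allow_pickle=True).item()
for g in((300+36,273),(248,345)): pass
print('green1',onz(c,473*.7,393*.7,40),'green2',onz(c,353*.7,481*.7,40))
for g in((485,329),(386,332)): print(blank(c,g)[:2])
cc=look((489.9,325.6),55.3,'lookA');np.save('lookA.npy',cc,allow_pickle=True)
print(blank(cc,(485,329))[:2]);st()
E
```

```text
green1 [360.97989518 250.00323859  40.        ] green2 [288.14897588 337.6575139   40.        ]
(np.float64(0.6031939740187853), ((485.02764892578125, 329.2063293457031), (30.175979614257812, 43.96633529663086), 55.69243621826172))
(np.float64(0.32649699519572095), ((385.6485595703125, 332.04229736328125), (43.16424560546875, 29.71571922302246), 37.12213897705078))
(np.float64(1.406593619592482), ((484.8682556152344, 329.091552734375), (29.47060775756836, 43.02706527709961), 56.143218994140625))
t 6.65 pos [547.4 285.8 170.1] F [-0.3  0.4  0.2] op 85.6 j [ 0.44  0.2   1.8   0.    1.14 -0.52]
```

View pics/lookA.png

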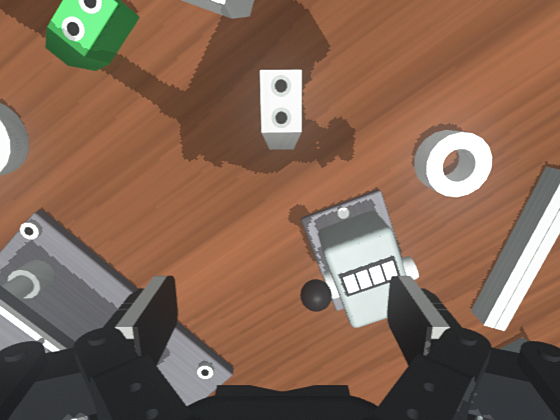

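```bash
cat >> h.py <<'E'
FO=np.array([550.2,32.6]);FY=np.radians(9.9)
def fw(x,y): return FO+np.array([np.cos(FY)*x-np.sin(FY)*y,np.sin(FY)*x+np.cos(FY)*y])
def pick(ctr,yaw,z=10,top=170):
    o=down(np.radians(yaw))
    bot.set_gripper(58)
    bot.reach((ctr[0],ctr[1],top),o)
    bot.move_straight((ctr[0],ctr[1],z),120)
    bot.set_gripper(0,60);s=st()
    bot.move_straight((ctr[0],ctr[1],top),150)
    s=st();return s
E
python3 - <<'E'
from h import *
a=np.radians(-34);w=np.array([484.9,329.1]);ctr=w+6.4*np.array([np.cos(a),np.sin(a)])
print(ctr)
pick(ctr,56)
bot.hold(.2)
c=cap('wrist','heldA');np.save('heldA.npy',c,allow_pickle=True)
E
```

```text
[490.20584046 325.52116542]
t 9.28 pos [491. 326.  11.] F [0.3 0.5 4.8] op 29.3 j [ 0.54  0.33  1.97 -0.    0.84 -0.43]
t 10.49 pos [489.3 325.  168.5] F [-0.2 -0.8 -1.2] op 29.5 j [ 0.54  0.15  1.86  0.    1.13 -0.43]
```

View pics/heldA.png

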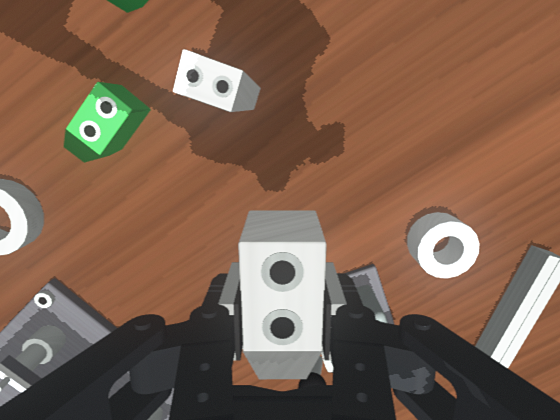

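```bash
python3 - <<'E'
from h import *
c=np.load('heldA.npy',allow_pickle=True).item()
t=np.radians(56);tx=np.array([-np.sin(t),np.cos(t)]);ty=np.array([np.cos(t),np.sin(t)])
s=monitor.get_state();p=s['tool_pos'][:2]; z=s['tool_pos'][2]+29.5
for u,v in[(240,242),(324,242),(244,351),(324,351)]:
    q=onz(c,u,v,z)[:2]-p;print(q@tx,q@ty)
print(R.from_rotvec(s['orientation']).as_matrix().round(3))
E
```

```text
28.920144923997004 -13.372515809019966
28.92225722083198 14.80644432982009
-14.117061276397855 -13.349251784094898
-14.100245346112306 16.225050367551844
[[-0.829  0.559 -0.001]
 [ 0.559  0.829 -0.001]
 [ 0.001 -0.002 -1.   ]]
```

```bash
cat >> h.py <<'E'
def place(fx,fy,yaw,z=84,top=190):
    p=fw(fx,fy);o=down(np.radians(yaw))
    bot.reach((p[0],p[1],top),o)
    bot.move_straight((p[0],p[1],100),120)
    bot.move_straight((p[0],p[1],z),40);st()
    bot.set_gripper(42);bot.hold(.1);st()
    bot.move_straight((p[0],p[1],top),120)
E
python3 - <<'E'
from h import *
place(40.3,32,99.9)
p=fw(-110,0)
bot.reach((540,30,330),down(np.radians(-80.1)));bot.set_gripper(85);bot.hold(.2)
c=cap('wrist','wfix2');np.save('wfix2.npy',c,allow_pickle=True)
E
```

```text
t 13.32 pos [584.2  71.   83.8] F [-0.1  0.5 -0.7] op 29.3 j [ 0.08  0.24  1.93 -0.    0.98 -1.66]
t 13.71 pos [584.5  71.1  84.2] F [-0.2 -0.2  0.1] op 41.8 j [ 0.08  0.24  1.93 -0.    0.98 -1.66]
```

View pics/wfix2.png

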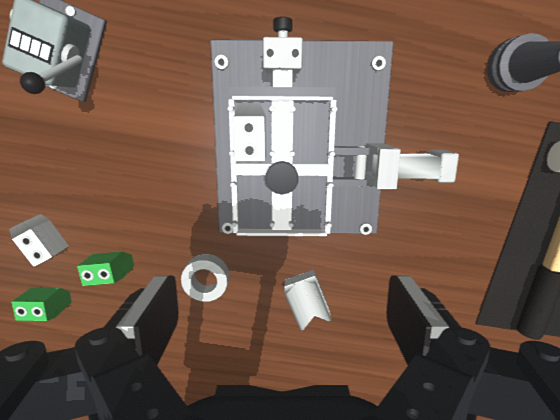

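```bash
python3 - <<'E'
from h import *
c=np.load('wfix2.npy',allow_pickle=True).item()
cv2.imwrite('pics/w2c.png',cv2.resize(c['image'][85:245,210:350],(525,600),interpolation=cv2.INTER_CUBIC))
cc=look((388,334),-52.7,'lookB');np.save('lookB.npy',cc,allow_pickle=True)
print(blank(cc,(385.6,332))[:2]);st()
E
```

```text
(np.float64(0.8607078803901067), ((385.4355773925781, 332.05548095703125), (42.61994171142578, 30.30388641357422), 37.184059143066406))
t 19.72 pos [333.2 291.4 170.5] F [ 0.6 -1.1  0.2] op 84.8 j [ 0.66 -0.14  2.15 -0.    1.13  1.58]
```

View pics/w2c.png

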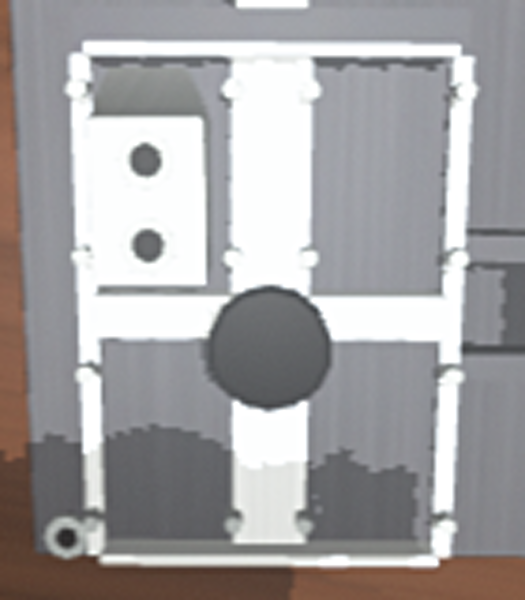

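View pics/lookB.png

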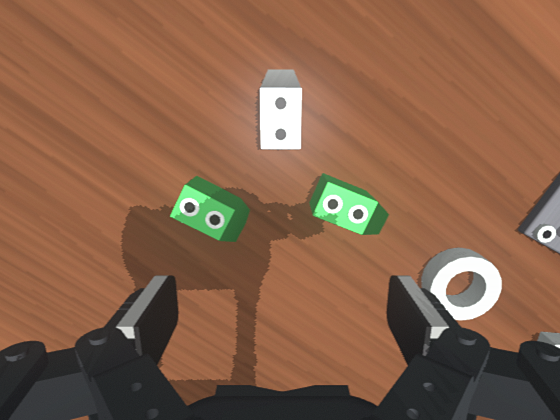

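```bash
python3 - <<'E'
from h import *
a=np.radians(37.2);w=np.array([385.5,332.05]);ctr=w+6.4*np.array([np.cos(a),np.sin(a)])
print(ctr)
pick(ctr,-52.8);bot.hold(.2)
c=cap('wrist','heldB')
t=np.radians(-52.8);tx=np.array([-np.sin(t),np.cos(t)]);ty=np.array([np.cos(t),np.sin(t)])
s=monitor.get_state();p=s['tool_pos'][:2]; z=s['tool_pos'][2]+29.5
i=c['image'];m=cv2.inRange(i,(190,190,190),(255,255,255));m[:,:230]=0;m[:,340:]=0;m[:180]=0;m[375:]=0
rows=np.where(m.sum(1)>255*55)[0];print(rows.min(),rows.max())
for v in(rows.min(),rows.max()): q=onz(c,282,v,z)[:2]-p;print(q@tx,q@ty)
E
```

```text
[390.59779148 335.91943434]
t 22.35 pos [391.3 336.5  10.9] F [-0.5 -0.4  3.3] op 29.2 j [0.66 0.21 2.12 0.   0.8  1.58]
t 23.57 pos [389.8 335.3 168.6] F [-0.5 -1.4 -1.8] op 29.1 j [ 0.66  0.01  2.01 -0.    1.12  1.58]
285 374
14.53159641239863 0.38412607650524877
-22.798032106849522 0.3683449275612912
```

View pics/heldB.png

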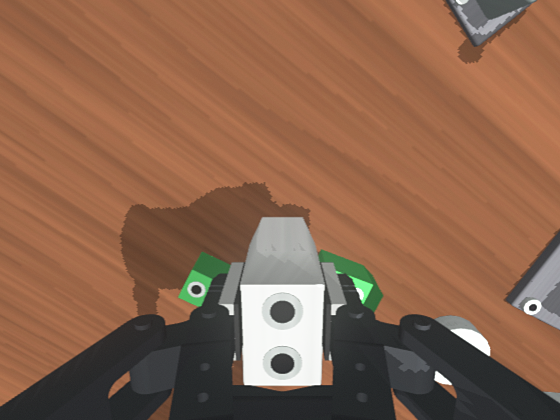

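```bash
python3 - <<'E'
from h import *
place(-39.3,-32,-80.1,z=81)
bot.reach((540,30,330),down(np.radians(-80.1)));bot.set_gripper(85);bot.hold(.2)
c=cap('wrist','wfix3');np.save('wfix3.npy',c,allow_pickle=True)
cv2.imwrite('pics/w3c.png',cv2.resize(c['image'][85:245,210:350],(525,600),interpolation=cv2.INTER_CUBIC))
s=cap('side','side3');cv2.imwrite('pics/s3c.png',cv2.resize(s['image'][170:270,200:340],(800,571),interpolation=cv2.INTER_CUBIC))
t=cap('top','top3');cv2.imwrite('pics/t3b.png',cv2.resize(t['image'],(800,600)))
st()
E
```

```text
t 26.71 pos [516.9  -5.7  80.9] F [ 0.3 -0.4 -1.3] op 29.2 j [-0.06  0.11  2.08 -0.    0.95  1.34]
t 27.09 pos [517.1  -5.7  81.2] F [-0.2  0.4  0.6] op 41.8 j [-0.06  0.11  2.08  0.    0.95  1.34]
t 29.64 pos [540.   30.  330.1] F [ 0.4  0.5 -0.6] op 85.0 j [ 0.01 -0.04  1.76 -0.    1.42  1.41]
```

View pics/w3c.png

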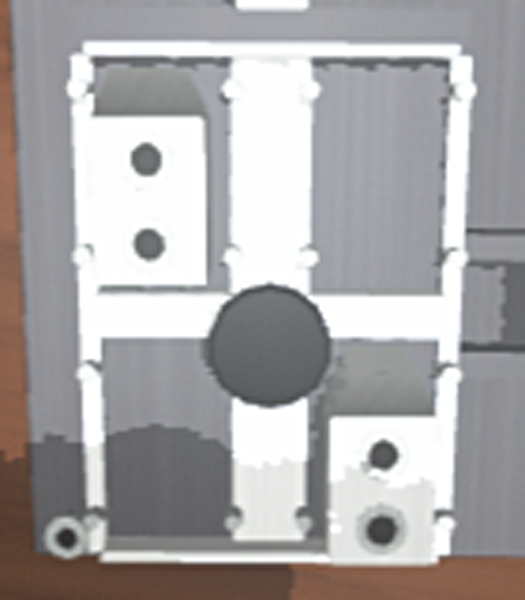

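View pics/s3c.png

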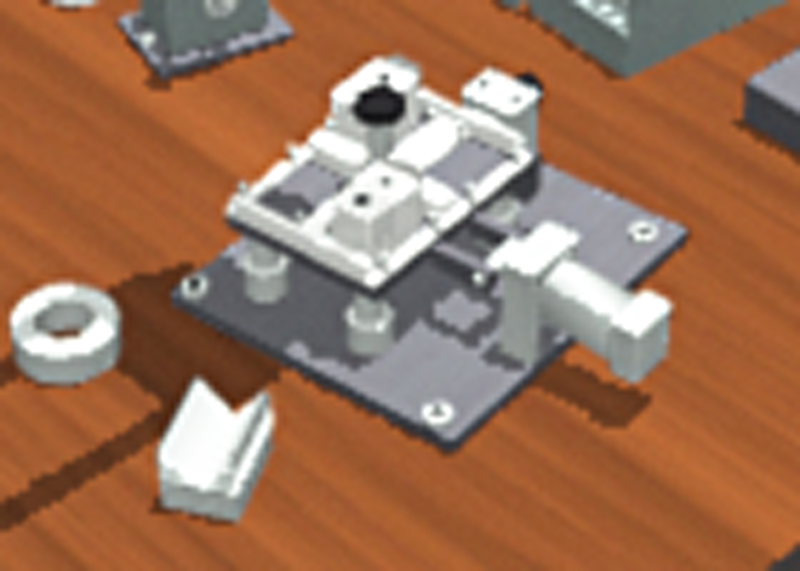

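View pics/t3b.png

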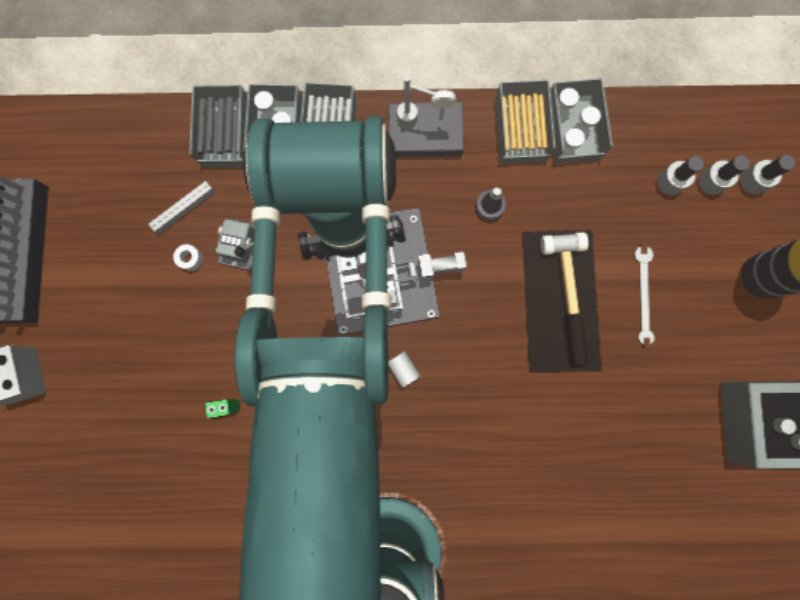

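```bash
python3 - <<'E'
from h import *
c=np.load('wfix3.npy',allow_pickle=True).item()
Rm=np.array([[np.cos(FY),np.sin(FY)],[-np.sin(FY),np.cos(FY)]])
for n,P in(('A',[(93,115),(206,115),(208,286),(97,286)]),('B',[(330,415),(436,415),(436,562),(328,562)])):
  for z in(110,):
    Q=[Rm@(onz(c,210+x/3.75,85+y/3.75,z)[:2]-FO) for x,y in P];print(n,z,np.round(Q,1).tolist())
E
```

```text
A 110 [[55.6, 45.3], [55.6, 16.0], [11.3, 16.1], [11.3, 46.0]]
B 110 [[-24.4, -17.2], [-24.4, -46.5], [-67.6, -48.0], [-67.6, -17.1]]
```

```bash
python3 - <<'E'
from h import *
x,y=fw(0.3,0);o=down(np.radians(-80.1))
bot.set_gripper(0,40)
bot.reach((x,y,190),o)
bot.move_straight((x,y,145),120);st()
z=132
while z>=110:
    bot.move_straight((x,y,z),30);s=st()
    f=s['wrist_force'][2]
    if f>24: break
    z-= 4 if z>122 else (2 if z>116 else 1)
bot.hold(.6);st()
bot.move_straight((x,y,190),60);bot.hold(.2);st()
t=cap('side','side4');cv2.imwrite('pics/s4c.png',cv2.resize(t['image'][170:270,200:340],(800,571),interpolation=cv2.INTER_CUBIC))
bot.reach((540,30,330),o);bot.hold(.2)
c=cap('wrist','wfix4');np.save('wfix4.npy',c,allow_pickle=True)
cv2.imwrite('pics/w4c.png',cv2.resize(c['image'][25:245,210:350],(382,600),interpolation=cv2.INTER_CUBIC))
E
```

```text
t 31.55 pos [551.4  32.6 146.3] F [ 0.4 -0.4 -0.4] op -0.0 j [ 0.01  0.1   1.96 -0.    1.08  1.41]
t 32.13 pos [550.8  32.7 132.2] F [ 1.  -0.1  1.3] op 0.0 j [ 0.01  0.12  1.97 -0.    1.05  1.41]
t 32.42 pos [550.8  32.7 128.4] F [ 0.5 -0.3  3.3] op -0.1 j [ 0.01  0.12  1.97 -0.    1.05  1.41]
t 32.7 pos [550.8  32.7 124.7] F [-0.  -0.4  6.1] op 0.0 j [ 0.01  0.12  1.98 -0.    1.04  1.41]
t 32.98 pos [550.8  32.7 121.1] F [-1.3 -0.3  8. ] op -0.1 j [ 0.01  0.13  1.98 -0.    1.03  1.41]
t 33.23 pos [550.8  32.7 119.4] F [-2.3 -0.1  9.7] op -0.1 j [ 0.01  0.13  1.98 -0.    1.03  1.41]
t 33.48 pos [550.8  32.7 117.6] F [-2.4  0.3 10.9] op 0.1 j [ 0.01  0.13  1.98 -0.    1.03  1.41]
t 33.73 pos [550.8  32.6 116.9] F [-3.2  0.6 12.4] op 0.1 j [ 0.01  0.13  1.98 -0.    1.03  1.41]
t 33.98 pos [550.9  32.6 116. ] F [-3.6 -0.4 13.5] op -0.0 j [ 0.01  0.13  1.98 -0.    1.02  1.41]
t 34.23 pos [550.8  32.6 115.1] F [-4.  -0.2 13.9] op -0.3 j [ 0.01  0.13  1.98 -0.    1.02  1.41]
t 34.48 pos [550.8  32.7 114.2] F [-4.7 -0.2 14.3] op 0.1 j [ 0.01  0.14  1.99 -0.    1.02  1.41]
t 34.73 pos [550.9  32.7 114. ] F [-6.9  0.2 18.5] op -0.0 j [ 0.01  0.14  1.99 -0.    1.02  1.41]
t 34.98 pos [550.9  32.6 113.9] F [-8.  -0.2 24.2] op 0.2 j [ 0.01  0.14  1.99 -0.    1.02  1.41]
t 35.58 pos [550.9  32.6 113.9] F [-8.2 -0.5 23.5] op 0.2 j [ 0.01  0.14  1.99 -0.    1.02  1.41]
t 37.27 pos [550.3  32.6 189.6] F [-0.   0.1  0. ] op 0.2 j [ 0.01  0.06  1.92 -0.    1.16  1.41]
```

View pics/s4c.png

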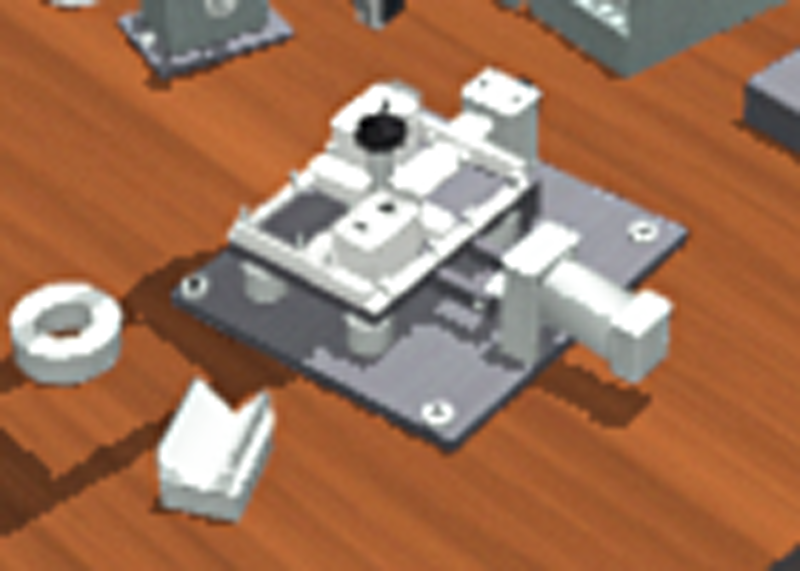

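View pics/w4c.png

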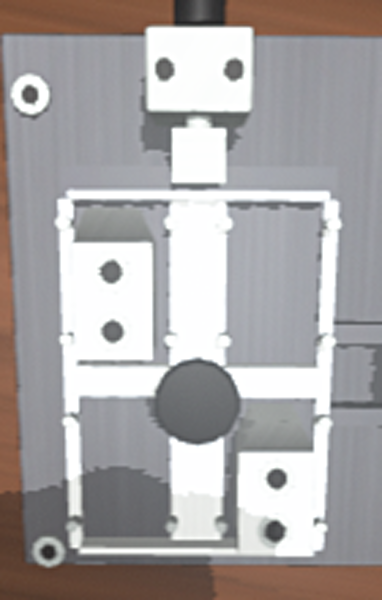

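```bash
python3 - <<'E'
from h import *
c=np.load('wfix4.npy',allow_pickle=True).item()
cv2.imwrite('pics/wedge4.png',cv2.resize(c['image'][120:220,330:480],(800,533),interpolation=cv2.INTER_CUBIC))
t=cv2.imread('pics/top3.png');tc=optics.capture('top')
print('toolholder',onz(tc,490*.7,210*.7,0),'vblock',onz(tc,404*.7,370*.7,40))
print('mallet',onz(tc,565*.7,242*.7,24),onz(tc,576*.7,360*.7,24))
bot.reach((500,-330,230),down(np.radians(-90)));bot.hold(.2)
c=cap('wrist','wmal');np.save('wmal.npy',c,allow_pickle=True)
cv2.imwrite('pics/wmalb.png',cv2.resize(c['image'],(800,600),interpolation=cv2.INTER_CUBIC))
E
```

```text
toolholder [ 702.16459135 -229.15080968    0.        ] vblock [360.54698073 -39.50843641  40.        ]
mallet [ 623.53623456 -380.64969589   24.        ] [ 376.81385425 -390.8292488    24.        ]
```

View pics/wedge4.png

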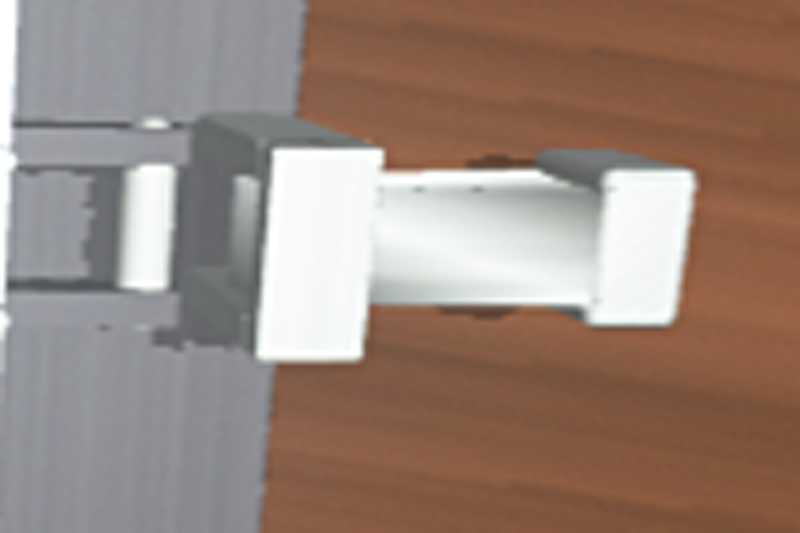

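View pics/wmalb.png

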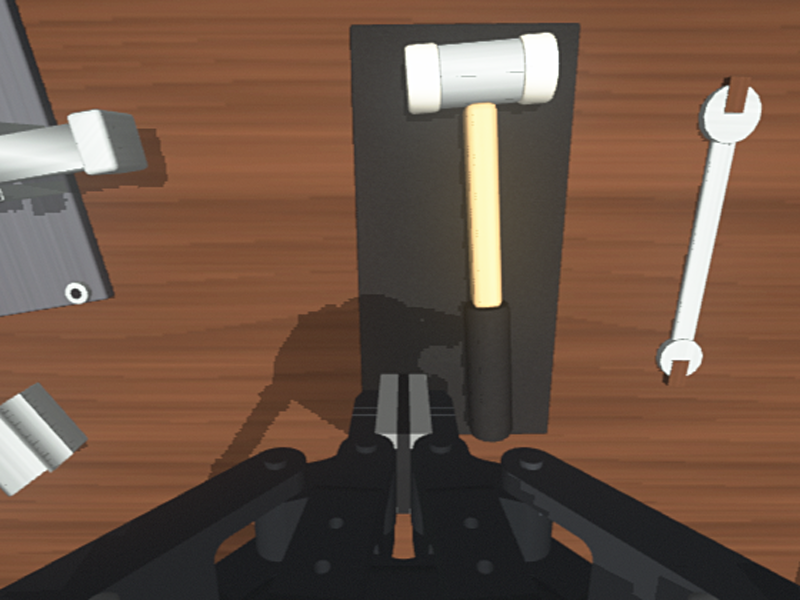

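```bash
python3 - <<'E'
from h import *
w=np.load('wfix4.npy',allow_pickle=True).item()
Rm=np.array([[np.cos(FY),np.sin(FY)],[-np.sin(FY),np.cos(FY)]])
for p in[(697,170),(680,325),(600,170),(588,325)]:
    q=onz(w,330+p[0]/5.333,120+p[1]/5.333,70)[:2];print('wedge',q.round(1),(Rm@(q-FO)).round(1))
for p in[(383,147),(363,360),(272,147),(256,360)]:
    q=onz(w,330+p[0]/5.333,120+p[1]/5.333,81)[:2];print('bridge',(Rm@(q-FO)).round(1))
c=np.load('wmal.npy',allow_pickle=True).item()
i=c['image'];hsv=cv2.cvtColor(i,cv2.COLOR_BGR2HSV)
# yellow handle
roi=np.zeros(i.shape[:2],np.uint8);roi[72:215,318:358]=255
m=cv2.inRange(hsv,(12,60,130),(32,255,255))&roi
P=[]
for v in range(85,205,10):
    x=np.where(m[v])[0]
    if len(x)>10:
        a,b=onz(c,x.min()-.5,v,24),onz(c,x.max()+.5,v,24);P.append((a+b)/2);print(v,x.min(),x.max(),np.round((a+b)/2,1),np.linalg.norm(a-b).round(1))
P=np.array(P);d=np.linalg.svd(P[:,:2]-P[:,:2].mean(0))[2][0];d*=np.sign(d[0]);print('dir',np.degrees(np.arctan2(d[1],d[0])))
f=.7
for n,p in dict(hl=(405,78),hr=(559,66),top_l=(425,43),top_r=(540,34),bot_l=(425,113),bot_r=(540,103),butt=(490,438)).items(): print(n,onz(c,p[0]*f,p[1]*f,24).round(1))
h=np.mean([onz(c,p[0]*f,p[1]*f,24) for p in[(405,78),(559,66)]],0);print('head',h)
print('mat',[onz(c,p[0]*f,p[1]*f,4).round(1) for p in[(350,26),(580,24),(548,433),(362,375)]])
E
```

```text
wedge [ 598.1 -159.6] [  14.2 -197.5]
wedge [ 566.2 -166.2] [ -18.5 -198.6]
wedge [ 594.7 -139.8] [  14.2 -177.5]
wedge [ 562.8 -147. ] [ -18.5 -179.1]
bridge [  20.1 -128.5]
bridge [ -23.6 -128.5]
bridge [  20.1 -106.2]
bridge [ -23.6 -106.4]
85 325 347 [ 594.4 -378.    24. ] 21.1
95 326 348 [ 585.7 -379.3   24. ] 21.2
105 326 348 [ 576.9 -379.7   24. ] 21.4
115 327 348 [ 567.9 -380.6   24. ] 20.6
125 327 348 [ 558.8 -381.    24. ] 20.8
135 328 349 [ 549.6 -382.4   24. ] 20.9
145 328 349 [ 540.2 -382.8   24. ] 21.1
155 328 349 [ 530.7 -383.2   24. ] 21.3
165 329 349 [ 521.  -384.2   24. ] 20.5
175 329 350 [ 511.2 -385.1   24. ] 21.6
185 330 350 [ 501.1 -386.1   24. ] 20.8
195 330 350 [ 491.  -386.6   24. ] 21.0
dir 4.647391861671644
hl [ 620.  -329.8   24. ]
hr [ 627.  -425.8   24. ]
top_l [ 639.9 -342.1   24. ]
top_r [ 645.  -412.5   24. ]
bot_l [ 599.4 -342.7   24. ]
bot_r [ 605.5 -415.6   24. ]
butt [ 365.1 -395.9   24. ]
head [ 623.52379709 -377.81329888   24.        ]
mat [array([ 653.5, -294.3,    4. ]), array([ 654.8, -442.7,    4. ]), array([ 357.8, -446.5,    4. ]), array([ 408.6, -296.9,    4. ])]
```

```bash
python3 - <<'E'
from h import *
o=down(np.radians(-85.4));g=(577.6,-379.6)
bot.set_gripper(45)
bot.reach((*g,120),o)
bot.move_straight((*g,40),120)
bot.move_straight((*g,7.5),50);st()
bot.set_gripper(0,120);st()
bot.move_straight((*g,34),60);bot.hold(.2);st()
s=cap('side','side5')
bot.move_straight((*g,150),120)
bot.hold(.2);c=cap('wrist','held5');np.save('held5.npy',c,allow_pickle=True);st()
cv2.imwrite('pics/s5c.png',cv2.resize(s['image'][200:340,260:440],(771,600),interpolation=cv2.INTER_CUBIC))
E
```

```text
t 42.62 pos [ 577.7 -379.7    7.5] F [-0.2  1.1  0.6] op 44.5 j [-0.62  0.5   1.73 -0.    0.91  0.87]
t 42.98 pos [ 578.1 -380.     8.4] F [-0.3 -0.5  4.4] op 17.9 j [-0.62  0.49  1.73 -0.    0.91  0.87]
t 43.77 pos [ 577.2 -379.3   33.4] F [-0.3  0.6 -4.8] op 18.2 j [-0.62  0.46  1.72  0.    0.96  0.87]
t 45.19 pos [ 577.1 -379.3  148.9] F [-0.3 -0.5 -3.9] op 18.1 j [-0.62  0.35  1.65 -0.    1.15  0.87]
```

View pics/held5.png

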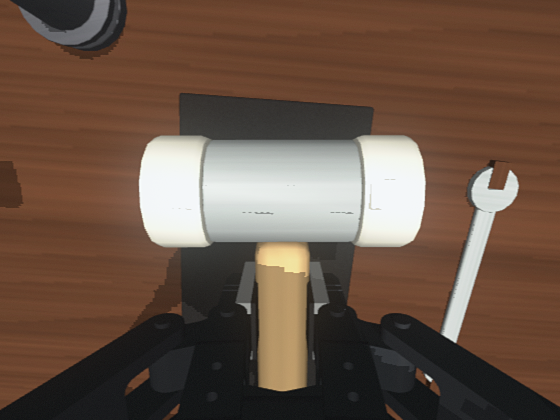

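View pics/s5c.png

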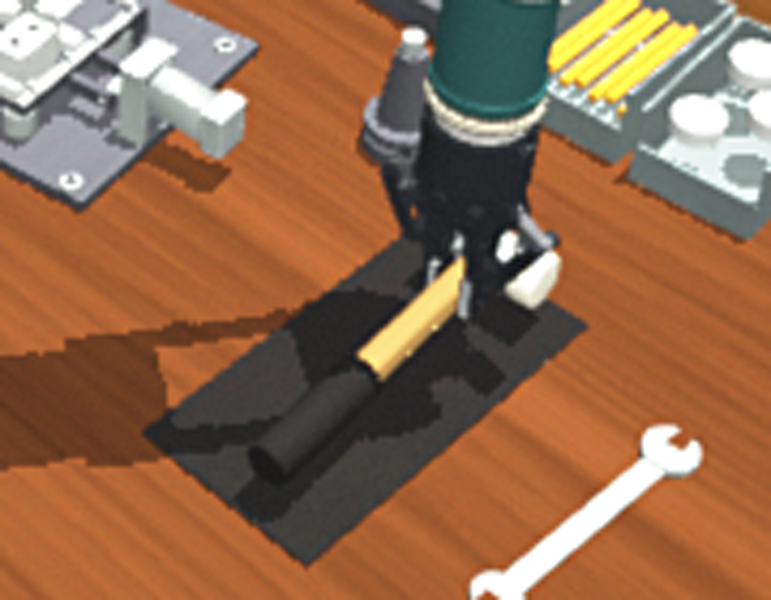

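```bash
cat >> h.py <<'E'
Rf=np.array([[np.cos(FY),np.sin(FY)],[-np.sin(FY),np.cos(FY)]])
def tf(p): return Rf@(np.array(p[:2])-FO)
def blow(y0,y1,v=200,x=-47,z=34):
    a=fw(x,y0);b=fw(x,y1)
    bot.move_straight((a[0],a[1],z),120)
    bot.move_straight((b[0],b[1],z),v)
    s=monitor.get_state();f=Rf@np.array(s['wrist_force'][:2]);q=tf(s['tool_pos'])
    bot.move_straight((a[0],a[1],z),120)
    print('t',round(s['time'],1),'target',y1,'TCP',q.round(1),'F',f.round(1),'M',np.round(s['wrist_torque'],2),'op',round(s['opening'],1))
    return q,f
E
python3 - <<'E'
from h import *
c=np.load('held5.npy',allow_pickle=True).item();s=st();
t=np.radians(-85.4);tx=np.array([-np.sin(t),np.cos(t)]);ty=np.array([np.cos(t),np.sin(t)])
for u,v in[(139,190),(425,190)]:
    q=onz(c,u,v,s['tool_pos'][2]+16)[:2]-s['tool_pos'][:2];print('head end tool xy',q@tx,q@ty)
a=fw(-47,-285)
bot.reach((a[0],a[1],150),down(np.radians(-80.1)))
bot.move_straight((a[0],a[1],34),120);bot.hold(.2);st()
cap('wrist','pre')
s=cap('side','preside');cv2.imwrite('pics/ps.png',cv2.resize(s['image'][160:320,220:420],(750,600),interpolation=cv2.INTER_CUBIC))
E
```

```text
t 45.19 pos [ 577.1 -379.3  148.9] F [-0.3 -0.5 -3.9] op 18.1 j [-0.62  0.35  1.65 -0.    1.15  0.87]
head end tool xy 45.38277288763118 -51.74207702326101
head end tool xy 45.38548666274968 51.01021990314814
t 47.08 pos [ 553.6 -256.6   35.1] F [-0.5 -0.7 -4.3] op 18.0 j [-0.47  0.33  1.91  0.    0.9   0.92]
```

View pics/pre.png

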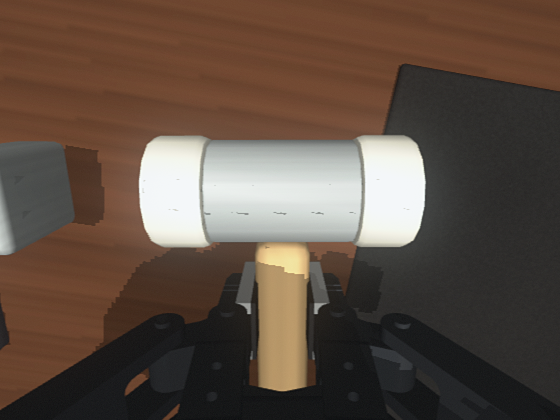

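View pics/ps.png

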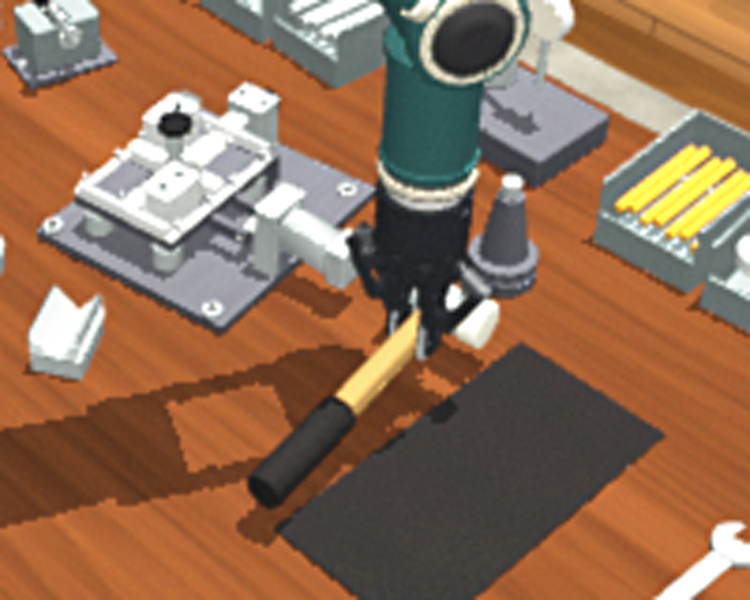

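```bash
python3 - <<'E'
from h import *
q,f=blow(-280,-240,150)
q,f=blow(-275,-234,200)
q,f=blow(-270,-228,200)
cap('wrist','bl1')
E
```

```text
t 47.8 target -240 TCP [ -46.9 -239.6] F [-0.  -0.3] M [-0.02 -0.01  0.01] op 18.1
t 48.9 target -234 TCP [ -47.  -233.1] F [0.1 0.3] M [-0.06  0.01  0.03] op 18.1
t 50.0 target -228 TCP [ -47.  -227.1] F [-0.1 -0.2] M [ 0.    0.02 -0.01] op 18.0
```

View pics/bl1.png

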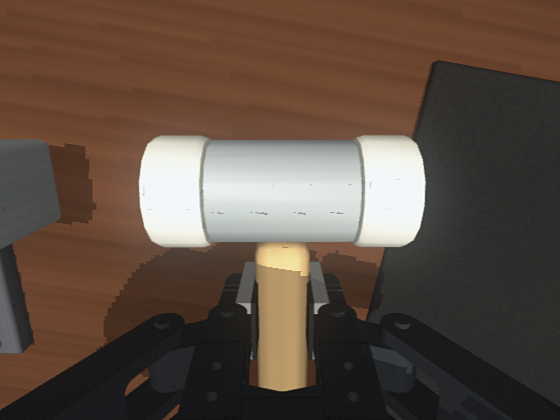

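```bash
python3 - <<'E'
from h import *
y=-222;n=0;last=None
while n<14:
    q,f=blow(y-40,y,200);n+=1
    if abs(f[1])>22: break
    y+=4
    if y>-194: break
cap('wrist','bl2')
E
```

```text
t 51.2 target -222 TCP [ -46.9 -221.3] F [-0.3 -0.8] M [-0.01  0.03 -0.  ] op 18.2
t 52.3 target -218 TCP [ -46.9 -217.3] F [-0.4  0.5] M [-0.04  0.03 -0.02] op 17.9
t 53.4 target -214 TCP [ -46.9 -213.3] F [-0.1  0.5] M [0.   0.   0.01] op 17.6
t 54.4 target -210 TCP [ -46.9 -209.2] F [ 0.4 -0.5] M [0.01 0.07 0.01] op 17.5
t 55.5 target -206 TCP [ -47.  -205.2] F [0.  1.1] M [-0.01  0.    0.  ] op 17.7
t 56.6 target -202 TCP [ -46.  -202.4] F [-0.2 -3.9] M [-0.59 -0.13 -0.28] op 17.9
t 57.7 target -198 TCP [ -46.  -202.1] F [ -1.4 -15.6] M [-2.46  0.06 -0.64] op 17.9
t 58.8 target -194 TCP [ -45.8 -201.9] F [ -2.7 -29.4] M [-4.46  0.08 -0.99] op 17.7
```

View pics/bl2.png

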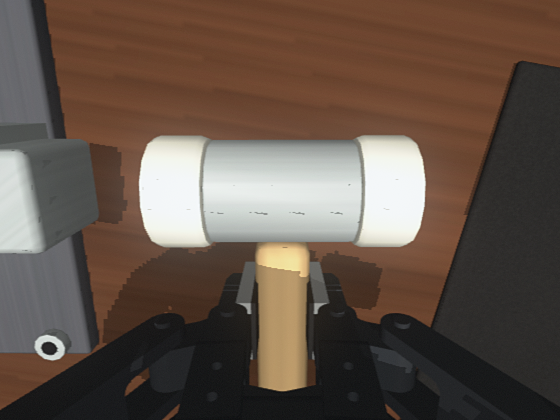

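```bash
python3 - <<'E'
from h import *
for v in(250,250): q,f=blow(-240,-195,v)
a=fw(-47,-240);b=fw(-47,-290)
bot.move_straight((b[0],b[1],34),150)
bot.move_straight((b[0],b[1],150),150)
g=(577.6,-376)
bot.reach((*g,120),down(np.radians(-85.4)));bot.hold(.1)
bot.move_straight((*g,40),120)
bot.move_straight((*g,12),40);st()
z=11
while z>5:
    bot.move_straight((*g,z),20);s=st()
    if s['wrist_force'][2]>1: break
    z-=1
bot.set_gripper(45);bot.hold(.2);st()
bot.move_straight((*g,150),120);
bot.reach((500,-330,230),down(np.radians(-90)));bot.hold(.2)
c=cap('wrist','mal6');np.save('mal6.npy',c,allow_pickle=True)
E
```

```text
t 59.9 target -195 TCP [ -46.1 -201.6] F [ -3.9 -24.4] M [-3.68  0.17 -0.7 ] op 17.8
t 61.0 target -195 TCP [ -45.5 -201.6] F [ -3.  -23.5] M [-3.71 -0.1  -0.75] op 17.7
t 65.24 pos [ 577.8 -376.1   12.1] F [ 0.6  0.5 -3.9] op 17.8 j [-0.61  0.49  1.74 -0.    0.92  0.88]
t 65.49 pos [ 577.7 -376.1   11.2] F [ 0.3  0.3 -4.7] op 18.0 j [-0.61  0.49  1.74  0.    0.92  0.88]
t 65.74 pos [ 577.6 -375.9   10. ] F [ 0.3  1.4 -4.9] op 17.9 j [-0.61  0.49  1.74  0.    0.92  0.88]
t 65.99 pos [ 577.5 -376.     8.9] F [-0.3  0.5 -4.9] op 17.8 j [-0.61  0.49  1.74 -0.    0.91  0.88]
t 66.24 pos [ 577.7 -376.1    8.6] F [-1.1  0.7  1. ] op 17.5 j [-0.61  0.49  1.74  0.    0.91  0.88]
t 66.49 pos [ 577.7 -376.1    8.5] F [-4.3  1.6  5.8] op 17.7 j [-0.61  0.49  1.74 -0.    0.91  0.88]
t 67.07 pos [ 577.6 -376.     6.9] F [ 0.2 -0.6  1.2] op 44.9 j [-0.61  0.49  1.74 -0.    0.91  0.88]
```

View pics/mal6.png

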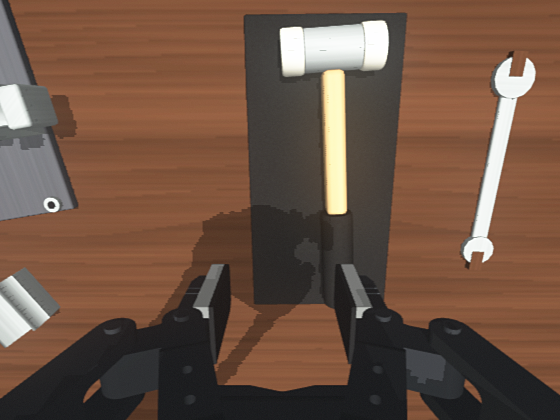

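```bash
python3 - <<'E'
from h import *
bot.set_gripper(0)
bot.reach((540,30,330),down(np.radians(-80.1)));bot.hold(.2)
c=cap('wrist','wfix7');np.save('wfix7.npy',c,allow_pickle=True)
bot.reach((540,280,280),down(np.radians(-90)));bot.hold(.2)
c=cap('wrist','cnt');np.save('cnt.npy',c,allow_pickle=True)
c=cap('top','cnttop');np.save('cnttop.npy',c,allow_pickle=True)
i=np.load('cnt.npy',allow_pickle=True).item()['image']
cv2.imwrite('pics/cntb.png',cv2.resize(i,(800,600),interpolation=cv2.INTER_CUBIC))
E
```

```text
(no output)
```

View pics/wfix7.png

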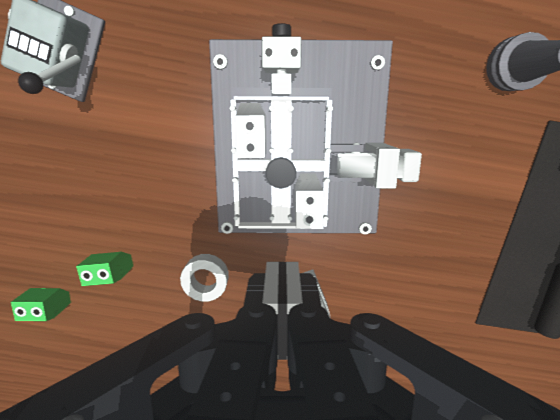

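View pics/cntb.png

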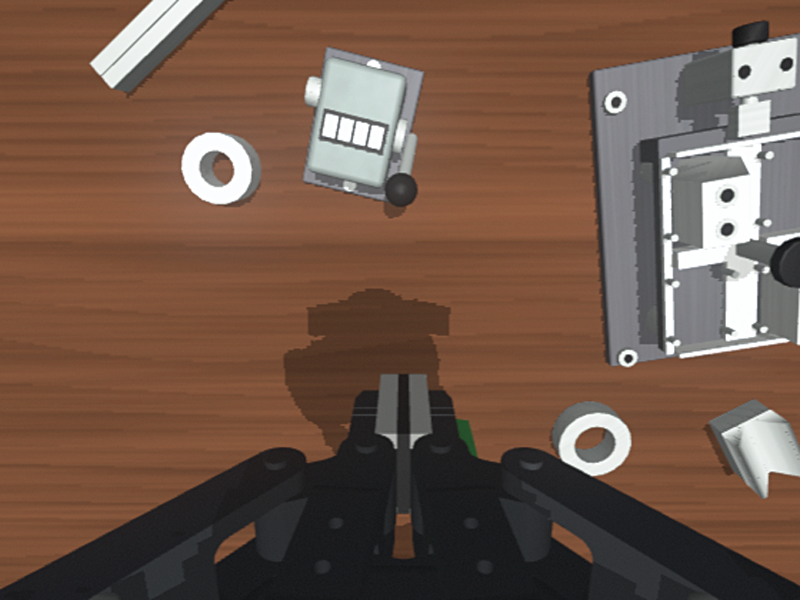

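```bash
python3 - <<'E'
from h import *
c=np.load('cnt.npy',allow_pickle=True).item();t=np.load('cnttop.npy',allow_pickle=True).item()
i=c['image']
m=cv2.inRange(i,(0,0,0),(60,60,60));m[:110]=0;m[150:]=0;m[:,:262]=0;m[:,300:]=0
k=max(cv2.findContours(m,cv2.RETR_EXTERNAL,cv2.CHAIN_APPROX_NONE)[0],key=cv2.contourArea)
(u,v),r=cv2.minEnclosingCircle(k);print('ball',u,v,r);o,d=ray(c,u,v)
print('ball at z110',onz(c,u,v,110),'size',2*r/c['mtx'][0,0]*(o[2]-110))
w=np.load('wfix7.npy',allow_pickle=True).item();j=w['image']
m=cv2.inRange(j,(0,0,0),(60,60,60));m[:68]=0;m[100:]=0;m[:,:15]=0;m[:,48:]=0
k=max(cv2.findContours(m,cv2.RETR_EXTERNAL,cv2.CHAIN_APPROX_NONE)[0],key=cv2.contourArea)
(u2,v2),r2=cv2.minEnclosingCircle(k);print(u2,v2,r2,'tri',tri(c,(u,v),w,(u2,v2)))
f=.7
# case top edges at z=62 ; base plate
Q=[onz(c,x*f,y*f,62) for x,y in[(326,60),(406,72),(390,185),(312,172)]]
print(np.round(Q,1).tolist());
for a,b in((3,0),(2,1)): e=Q[b]-Q[a];print(np.linalg.norm(e),np.degrees(np.arctan2(e[1],e[0])))
B=[onz(c,x*f,y*f,4) for x,y in[(328,48),(423,71),(306,183)]]
e=B[0]-B[2];print('base',np.linalg.norm(e),np.degrees(np.arctan2(e[1],e[0])));e=B[1]-B[0];print(np.linalg.norm(e),np.degrees(np.arctan2(e[1],e[0]))+90)
print('wedge tail',[tf(onz(w,x,y,70)).round(1) for x,y in((420,152),(420,180))])
E
```

```text
ball 279.6896667480469 132.55172729492188 11.572381019592285
ball at z110 [594.07015049 280.9845617  110.        ] size 20.183936069302053
30.5 82.5 12.747649192810059 tri (array([594.12038602, 280.98826055, 109.18847885]), np.float64(0.2060241635767067))
[[672.3, 328.3, 62.0], [665.1, 276.9, 62.0], [593.9, 287.9, 62.0], [602.6, 341.0, 62.0]]
70.79015653593993 -10.321676911114503
72.04051592474953 -8.799990648580966
base 99.81090282385267 -12.611083438120955
72.32176821244568 -12.639990236974768
wedge tail [array([  15.1, -154.8]), array([ -16.5, -158.2])]
```

```bash
python3 - <<'E'
from h import *
th=np.radians(-12);ux=np.array([np.cos(th),np.sin(th)]);b=np.array([594.1,281.0])
o=down(th-np.pi/2)
P=lambda s,z:(*(b+s*ux),z)
bot.set_gripper(0,40)
bot.reach(P(-60,160),o);bot.move_straight(P(-60,96),120);bot.hold(.2);st()
bot.move_straight(P(-30,96),80);st()
d=-22
while d<=54:
    bot.move_straight(P(d,96),60);s=monitor.get_state()
    f=ux@np.array(s['wrist_force'][:2]);q=ux@(np.array(s['tool_pos'][:2])-b);print(d,round(q,1),round(f,1),np.round(s['wrist_force'],1))
    if f<-14: break
    d+=8 if d<34 else 2
bot.hold(.3)
c=cap('side','lev');cv2.imwrite('pics/levb.png',cv2.resize(c['image'][120:240,180:340],(800,600),interpolation=cv2.INTER_CUBIC))
st()
E
```

```text
t 74.31 pos [536.3 293.9  97.4] F [-0.4  0.2 -0.5] op -0.2 j [0.46 0.26 1.87 0.   1.01 2.24]
t 74.83 pos [565.2 286.9  95.8] F [ 0.4  0.6 -0.7] op 0.1 j [0.43 0.3  1.82 0.   1.02 2.21]
-22 -22.0 -0.7 [-0.5  0.9  0.2]
-14 -13.8 -0.9 [-0.9 -0.1  0. ]
-6 -5.6 -0.8 [-0.9 -0.4 -0.3]
2 2.4 -1.3 [-1.4 -0.2  0.1]
10 10.4 -0.8 [-0.9 -0.2  1.2]
18 18.4 -1.5 [-1.5  0.1  0.8]
26 26.3 -1.6 [-1.7 -0.3  0.5]
34 34.2 -2.1 [-1.8  1.4 -0.2]
36 35.8 -2.0 [-1.9  0.9 -1.3]
38 37.9 -2.6 [-2.6  0.4 -1. ]
40 40.0 -2.3 [-2.4 -0.1 -2.2]
42 41.3 -4.3 [-4.3  0.4 -1.2]
44 41.8 -9.6 [-9.3  2.3  1.2]
46 42.2 -13.1 [-12.5   4.    3.2]
48 42.6 -16.9 [-16.6   3.    5.1]
t 79.2 pos [635.8 272.1  95.4] F [-16.6   4.    4.7] op 0.3 j [0.37 0.41 1.68 0.   1.07 2.14]
```

View pics/levb.png

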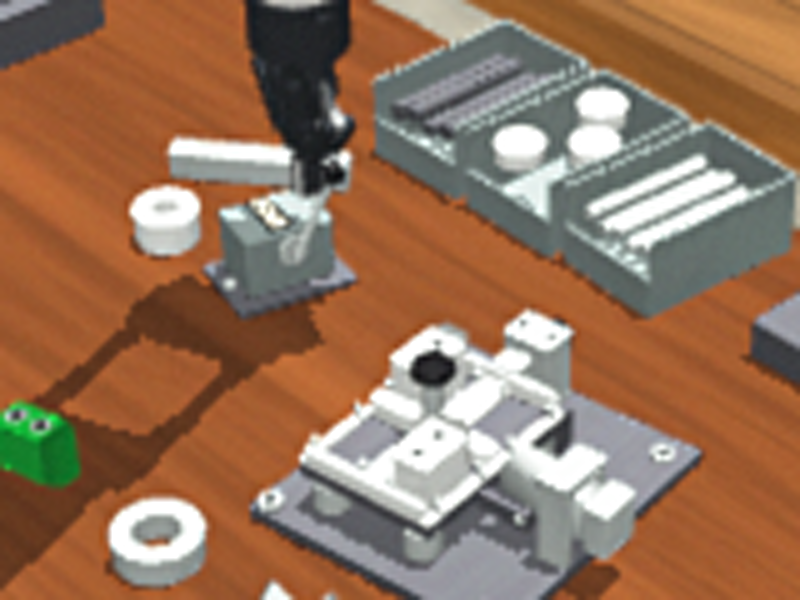

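```bash
python3 - <<'E'
from h import *
th=np.radians(-12);ux=np.array([np.cos(th),np.sin(th)]);b=np.array([594.1,281.0])
P=lambda s,z:(*(b+s*ux),z)
bot.move_straight(P(-60,96),150);bot.move_straight(P(-60,200),150)
bot.reach((540,280,280),down(np.radians(-90)));bot.hold(.3)
c=cap('wrist','cnt8')
i=c['image'];m=cv2.inRange(i,(0,0,0),(60,60,60));m[:90]=0;m[150:]=0;m[:,:262]=0;m[:,300:]=0
k=max(cv2.findContours(m,cv2.RETR_EXTERNAL,cv2.CHAIN_APPROX_NONE)[0],key=cv2.contourArea)
(u,v),r=cv2.minEnclosingCircle(k);print('ball',onz(c,u,v,110),r)
bot.reach((199,-645,231),down(np.radians(-73)));bot.hold(.3)
t=cap('top','top8');s=cap('side','side8');st()
cv2.imwrite('pics/t8b.png',cv2.resize(t['image'],(800,600),interpolation=cv2.INTER_CUBIC))
cv2.imwrite('pics/t8c.png',cv2.resize(t['image'][130:250,215:335],(600,600),interpolation=cv2.INTER_CUBIC))
E
```

```text
ball [594.10123475 280.66848032 110.        ] 11.530856132507324
t 85.53 pos [ 199.1 -645.   231. ] F [-0.6  0.   0.3] op 0.2 j [-1.31  0.26  1.6  -0.    1.27 -0.03]
```

View pics/t8b.png

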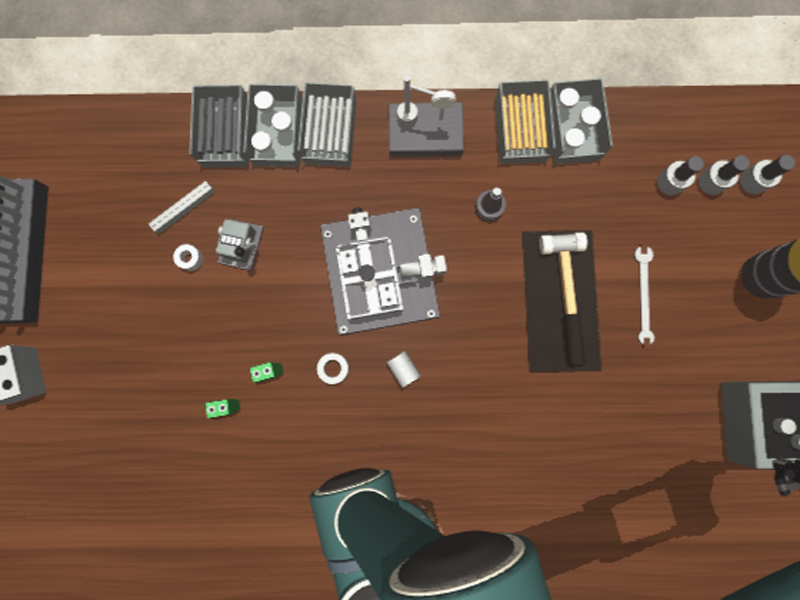

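View pics/t8c.png

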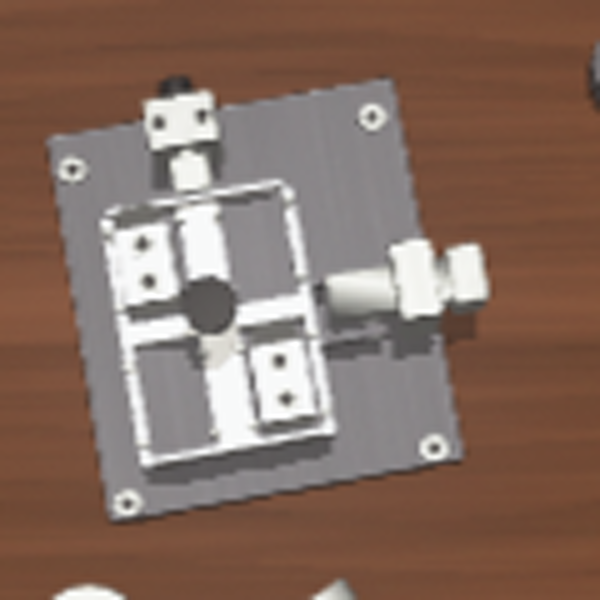

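```bash
python3 - <<'E'
from h import *
print(workorder.job_done())
E
```

```text
the job is handed in; nothing more can be done
None
```

The job is done and handed in at about 86 s on the robot's clock, and no check failed.

- **Blanks:** Only two were on the bench; the two green lookalikes were left alone. One stands in the far-left nest and one in the near-right nest. Both measured within about 1 mm of the nest middle and look flat on the floor.
- **Carrier:** I pressed the pad to the bottom, where the force rose to 24 N, and held it for 0.6 s. It stayed down when released, with the bolt over its edge. I saw this in the pictures but could not read the catch itself.
- **Wedge:** Thirteen mallet blows drove it about 41 mm. The last four moved it only about 1 mm in all, the last two not at all, with up to 29 N on the mallet. That is above its 16 N friction, so it is tight.
- **Mallet:** It was knocked aside during the run, so I measured it again before picking it up. It now lies back on its mat.
- **Counter lever:** The ball met its stop within about 1 mm of where it should, and I pressed on to 17 N. After release it came back to within 0.5 mm of its rest position.
- **Other things:** In the last top view the other things on the bench look to be where they were.

One small disagreement: the bridge and wedge measured about 2 mm off the fixture's centre line. That is within the camera calibration, and I aimed the mallet at the measured position.

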